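# Free the parked tape roll, then index the carving stop one hole and hold its pin home

### The arm

A 6-joint arm with a two-finger parallel gripper is mounted at the origin on the work surface. World frame = base frame: x ahead of the robot, y to its left, z up, the work surface at z = 0. Lengths are in m, angles in degrees, forces in N, time in s.
With the tool pointing down it reaches from about 0.375 to 0.9 m from the base axis. Payload 3.1 kg.
Tool frame: the origin (TCP) lies at the very end of the fingers, on their centre line; the grasp point (between the pads) lies 19 mm behind it (bot.tcp_to_grasp is the distance from the TCP to the grasp point, in m); z points along the fingers, y is the direction in which the jaws open and shut (so a half turn about z gives the same grasp; the last joint's range is limited). The gripper opens to 87 mm and grips with 3 to 60 N. Pads are 19 mm wide; open, the fingers measure 117 mm over their backs; the gripper's body (75 mm by 190 mm) begins 51 mm behind the grasp point.
Start: joints at [54.975, 30.224, 82.088, -0, 67.689, -10.227], TCP at [0.262, 0.567, 0.195] pointing down, gripper open.
Joint ranges: [-176.69, 176.69], [-43.24, 126.21], [12.49, 139.97], [-82, 262], [0, 151.66], [-163.58, 163.58]. Speed limits (degrees/s): [159.86, 159.86, 180, 180, 180, 180].

### API

Orientations are given as a 3x3 rotation matrix whose columns are the frame's x, y, z axes.
In Python, from rig import telemetry, eyes, order, bot gives the robot as it stands. The module is installed in compiled form; this text tells all that it offers.
- The arm moves only by the tool servo_tool, never from a script. Its argument "targets" is a list of rows, each a list of 2 entries, a list of its own where there are three numbers: the shift along the tool's x, y, z in m, then the turn, a rotation vector about the tool's x, y, z in rad. In form: [[[tx, ty, tz], [wx, wy, wz]], ...]. A call has 1 to 12 rows; each row is the pose to reach, as a shift and turn from the pose commanded when the call began, along the tool's axes at that moment; what a row does not reach only later rows make up. A row lasts 1/8 s, in which the tool goes at most 62.5 mm and 10.7 degrees, less where a joint would pass 70% of its speed; a pose out of reach is approached as far as the arm can. A call with a gripper value outside its range is refused whole. "gripper" is the finger opening in m, from 0 to 0.087, set as the call begins (left out, the last holds). The fingers move at their own pace and stop on an object; the grip force is fixed at half the most. Time passes only in rows, so rows that repeat a pose let the fingers close. It gives the time, the measured TCP pose, the force and the opening at its end, in the units of the state.
- telemetry.read_state(): the state, without advancing time (a new reading comes with each control period).
- eyes.capture(name): name is "scene" or "side" or "wrist"; returns a dict with "pixels" (420x560x3 uint8, blue, green, red), "intrinsics" (3x3 intrinsics, pixels), "extrinsics" (4x4, takes a point from camera to world coordinates); the wrist camera has in their place "T_tool_cam" (4x4, takes a point from camera to tool coordinates, whose origin is the TCP and whose axes are the flange's). Camera axes: x right, y down, z forward; pixel columns grow to the right and rows downward; lengths in m; the calibration is good to about 2 mm. A picture is of the moment at which its call begins: read the wrist's pose just before it. There is no depth.
- order.hand_in(): hands the job in, once; it reports no verdict.
The state is a dict: "time_s": time; "joint_positions": joint angles; "qvel": joint speeds; "tau": joint torques, N m; "position": TCP position; "tcp_rot": TCP orientation; "force": force on the tool from outside, world axes, zero at the start; "moment": the same for the moment, N m; "opening": opening from 0.0 (shut) to 1.0 (fully open).
Only numpy, scipy, OpenCV 4.12 (cv2) and the standard library are available. Lean on these libraries where they do the work, as an engineer would, in place of code of your own. Each camera call takes 0.05 s, during which the arm holds its last target. There are 200 camera calls.

### The job

A roll of paper tape has been parked over the black pull knob of the sliding stop on the carving jig: lift it straight off and lay it flat in the wooden tray. Then pull the knob up to draw its locking pin, slide the stop one hole towards the carved panel, and let the pin go fully down into that hole. Finish still holding the knob with the pin fully home, and leave the two gouges and the mallet where they are.

Things in the scene. Friction and masses are not known exactly. Their poses are not given: they have to be found in the camera images.
- jig: Carving jig fixed to the bench: plywood base 470 x 130 x 12 mm with a steel rail along its x axis and, at the +x end, a carved panel (208 x 200 mm, starting 99 mm from the origin, relief up to 73 mm above the bench). Origin: at bench level under the hole where the stop is locked at the start; x points along the rail to the panel, z up.
- stop_slide (a joint): Position of the sliding stop along the rail, m: 0 at the starting hole, 0.05 at the next hole, growing towards the panel; end stop at 0.0545. About 1 mm of play each way with the pin home, about 2 N of sliding friction once it is drawn.
- lock_plunger (a joint): Lift of the pull knob and its pin, m: 0 = fully home in a hole, 0.024 = fully drawn. The pin reaches 14 mm into the hole, so it is free of the rail above 0.0145. A spring presses it down: about 4.5 N at home, 7.5 N fully drawn. If let down between holes it rests on the rail at about 0.014.
- knob: The black pull knob, an upright cylinder 26 mm in diameter and 28 mm high on a thin stem; origin at its centre, which with the pin home is 90 mm above the bench, the knob's underside 14 mm above the boss. It moves with the stop and rises with the plunger.
- next_hole (a point): Mouth of the target hole in the rail top, 32 mm above the bench, 50 mm from the starting hole towards the panel; straight below the knob's axis when the stop is at 0.05. The rail is 36 mm wide with four 12.5 mm holes 50 mm apart.
- roll_center (a point): Centre of the loose tape roll, half-way up: outer diameter 64 mm, bore 40 mm, height 28 mm, 50 to 100 g; z is its axis. At the start it lies flat on the boss around the knob (underside 62 mm, top 90 mm above the bench), so the knob stands 14 mm proud of it.
- stop_face (a point): Middle of the stop's jaw face towards the panel, 42 mm from the knob axis, 40 mm above the bench. The stop: aluminium saddle 60 x 64 mm, top 46 mm above the bench; wooden jaw 120 mm wide, 13 mm thick, top 52 mm above the bench; round steel boss under the knob, 54 mm in diameter, top 62 mm above the bench.
- roll: The same tape roll; origin at the centre of its underside.
- tray_in (a point): Centre of the inner floor of the open wooden tray, fixed to the bench: inside 156 x 156 mm, walls 7 mm thick and 26 mm high above the bench, floor 7 mm above the bench; axes along its sides.
- gouge_a: Carving gouge lying on the bench beyond the tray, about 240 mm long, 29 mm thick; bystander. Origin on the bench under the handle's front part, x along the blade.
- gouge_b: Another gouge lying at the right, about 220 mm long, 29 mm thick; bystander. Origin as for the first.
- mallet: Round wooden mallet standing on its head, 76 mm diameter, 232 mm high; bystander. Origin under its centre.

How it is judged:
By the outcome, as a careful person would: the job done as asked, in the order asked, and still so for the second after the job is handed in, while the arm keeps its last pose, push and grip.
It also fails if it takes over 51 s, if anything falls off the work surface, if the arm or the gripper's body presses on something with over 40 N, if the wrist force passes 120 N, or if a joint passes its speed limit or range.

## Working session

There is one attempt and no reset: what is moved stays moved. The work goes in short steps, Python scripts to look and compute and a tool call to move; the robot and the scene stay as the last step left them, time stands still between calls to the robot, and variables do not carry over. Pictures are saved under pics/ and viewed, about 8 in all and at most 12, crops included, and the job is handed in when it is done.

Besides the shell and the picture viewer there is one more tool, called after "Call:" by a JSON object that holds its "method" and its "body". servo_tool: Moves the arm, as the interface text tells. Its arguments: {"type":"object","properties":{"targets":{"type":"array","items":{"type":"array"}},"gripper":{"type":"number"}},"required":["targets"]}

```bash
mkdir -p pics; cat > h.py <<'E'
import numpy as np, cv2, json
from rig import telemetry, eyes, order, bot
def snap(name, tag):
    s=telemetry.read_state(); c=eyes.capture(name)
    K=np.array(c["intrinsics"])
    if name=="wrist":
        T=np.eye(4); T[:3,:3]=np.array(s["tcp_rot"]); T[:3,3]=s["position"]; E=T@np.array(c["T_tool_cam"])
    else: E=np.array(c["extrinsics"])
    cv2.imwrite(f"pics/{tag}.png",c["pixels"]); np.savez(f"pics/{tag}.npz",K=K,E=E)
    return c["pixels"]
def ray(tag,uv):
    d=np.load(f"pics/{tag}.npz"); v=d["E"][:3,:3]@np.linalg.inv(d["K"])@[uv[0],uv[1],1]; return d["E"][:3,3],v/np.linalg.norm(v)
def tri(*obs):
    A=np.zeros((3,3));b=np.zeros(3);R=[]
    for t,uv in obs:
        o,v=ray(t,uv);P=np.eye(3)-np.outer(v,v);A+=P;b+=P@o;R.append((o,P))
    x=np.linalg.solve(A,b); return x,[np.linalg.norm(P@(x-o)) for o,P in R]
def atz(t,uv,z):
    o,v=ray(t,uv); return o+v*(z-o[2])/v[2]
def proj(t,X):
    d=np.load(f"pics/{t}.npz");p=np.linalg.inv(d["E"])@np.append(X,1);q=d["K"]@p[:3];return q[:2]/q[2]
def st():
    s=telemetry.read_state(); print(s["time_s"],np.round(s["position"],4),np.round(s["force"],1),s["opening"],np.round(s["joint_positions"],1)); print(np.round(s["tcp_rot"],4))
E
python3 -c "
from h import *
st(); a=snap('scene','scene0');b=snap('side','side0');snap('wrist','wrist0')
for t in ('scene0','side0','wrist0'): print(t,np.load('pics/%s.npz'%t)['E'].round(3).tolist(),np.load('pics/%s.npz'%t)['K'].round(0).tolist())
"
```

```text
0.0 [0.2616 0.5667 0.1943] [-0.3  0.5 -0.9] 1.0035954508416236 [ 55.   30.3  82.2   0.   67.7 -10.2]
[[-9.078e-01  4.194e-01 -1.200e-03]
 [ 4.194e-01  9.078e-01 -1.800e-03]
 [ 4.000e-04 -2.100e-03 -1.000e+00]]
scene0 [[0.843, 0.408, -0.351, 1.013], [0.538, -0.646, 0.542, -0.789], [-0.006, -0.645, -0.764, 1.088], [0.0, 0.0, 0.0, 1.0]] [[452.0, 0.0, 278.0], [0.0, 452.0, 208.0], [0.0, 0.0, 1.0]]
side0 [[0.718, -0.519, 0.463, -0.149], [-0.696, -0.535, 0.479, -0.782], [-0.001, -0.666, -0.746, 1.192], [0.0, 0.0, 0.0, 1.0]] [[503.0, 0.0, 273.0], [0.0, 503.0, 209.0], [0.0, 0.0, 1.0]]
wrist0 [[0.42, 0.875, 0.24, 0.197], [0.908, -0.404, -0.113, 0.598], [-0.002, 0.265, -0.964, 0.384], [0.0, 0.0, 0.0, 1.0]] [[377.0, 0.0, 281.0], [0.0, 377.0, 207.0], [0.0, 0.0, 1.0]]
```

View pics/scene0.png

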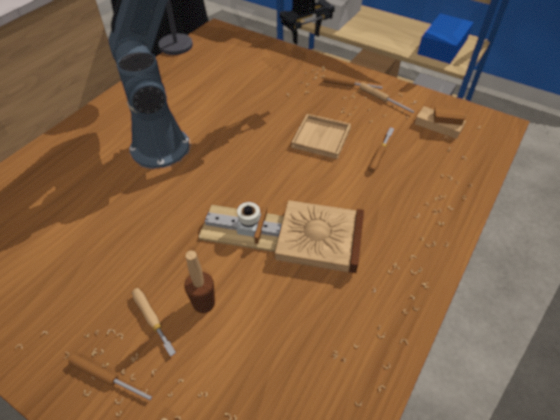

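View pics/side0.png

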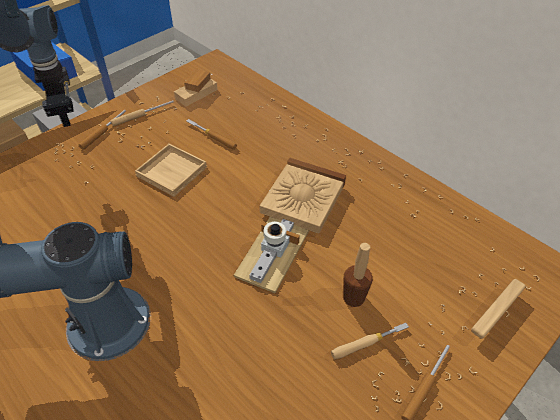

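The scene view shows the roll around the knob at about (248,213), the tray at (321,137) and the mallet at (200,280). In the side view the roll is at (276,232), the tray at (171,170) and the mallet at (358,285). Next I'll view an enlarged crop.

```bash
python3 -c "
from h import *
a=cv2.imread('pics/scene0.png');b=cv2.imread('pics/side0.png')
f=lambda im,x,y,w,h,k:cv2.resize(im[y:y+h,x:x+w],None,fx=k,fy=k,interpolation=cv2.INTER_CUBIC)
L=np.vstack([f(a,195,190,80,60,5),f(a,285,107,80,60,5)])
R=np.vstack([f(b,232,215,80,60,5),f(b,130,140,80,60,5)])
cv2.imwrite('pics/c1.png',np.hstack([L,R]))"
```

```text
(no output)
```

View pics/c1.png

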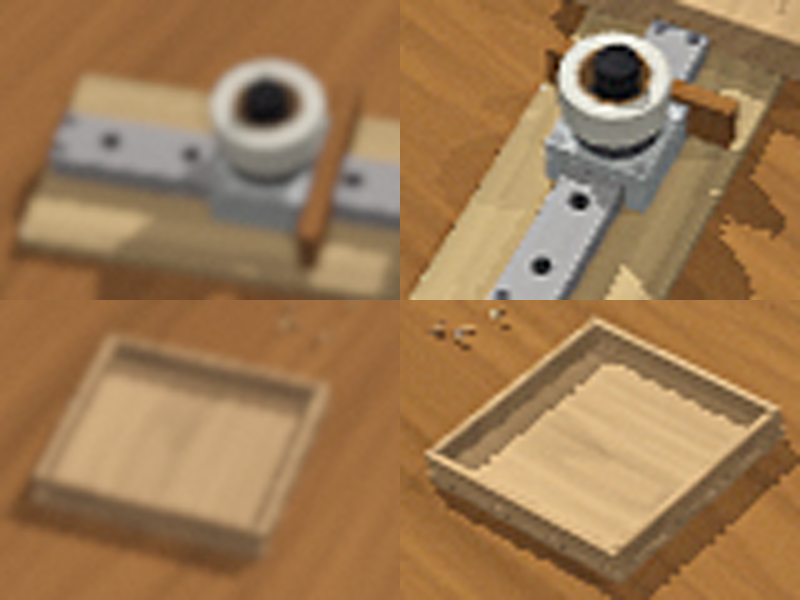

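```bash
python3 -c "
from h import *
S=lambda x,y:('scene0',(195+(x+.5)/5-.5,190+(y+.5)/5-.5)); D=lambda x,y:('side0',(232+(x-400+.5)/5-.5,215+(y+.5)/5-.5))
S2=lambda x,y:('scene0',(285+(x+.5)/5-.5,107+(y-300+.5)/5-.5)); D2=lambda x,y:('side0',(130+(x-400+.5)/5-.5,140+(y-300+.5)/5-.5))
def p(n,*o):
  x,e=tri(*o);print(n,x.round(4),np.round(e,4));return x
p('knobtop',S(266,89),D(617,58)); p('rolltop',S(268,105),D(614,79))
h1=p('holeA',S(110,141),D(541,266));h2=p('holeB',S(191,154),D(580,201))
a=atz(*S(110,141),.032);b=atz(*S(191,154),.032);c=atz(*S(352,180),.032);print(a,b,c)
a2=atz(*D(541,266),.032);b2=atz(*D(580,201),.032);print(a2,b2)
# tray top outer corners
for s,d in (((112,340),(430,455)),((327,385),(597,318)),((262,533),(780,408)),((37,488),(615,562))):
  p('tray',S2(*s),D2(*d))
  print(atz(*S2(*s),.026).round(3),atz(*D2(*d),.026).round(3))
"
```

```text
knobtop [ 0.4872 -0.1343  0.104 ] [0.0007 0.0007]
rolltop [ 0.4858 -0.1328  0.0862] [0.0001 0.0001]
holeA [ 0.3929 -0.1704  0.032 ] [0.0007 0.0007]
holeB [ 0.44   -0.1525  0.0318] [0.0004 0.0004]
[ 0.3930416  -0.17115428  0.032     ] [ 0.44020106 -0.15318215  0.032     ] [ 0.53261222 -0.1180908   0.032     ]
[ 0.39309649 -0.16959749  0.032     ] [ 0.44000182 -0.15213361  0.032     ]
tray [0.3691 0.4124 0.0221] [0.0012 0.0012]
[0.372 0.406 0.026] [0.368 0.41  0.026]
tray [0.5308 0.4452 0.0259] [0.0003 0.0003]
[0.531 0.445 0.026] [0.531 0.446 0.026]
tray [0.564  0.2815 0.0259] [0.0014 0.0014]
[0.564 0.279 0.026] [0.565 0.283 0.026]
tray [0.4021 0.2519 0.0134] [0.0024 0.0024]
[0.41  0.236 0.026] [0.397 0.244 0.026]
```

```bash
python3 -c "
from h import *
x,e=tri(('scene0',(192,255)),('side0',(364,245)));print(x,e)
d=x[:2]-[.4866,-.1345]; print('in jig',d@[.936,.353],d@[-.353,.936])
print(atz('scene0',(203,303),0),atz('side0',(355,302),0))
s=telemetry.read_state();R=np.array(s['tcp_rot']);print('tool shift',R.T@(np.array([.4866,-.1345,.2])-s['position']))
"
```

```text
[ 0.52730806 -0.4014031   0.22806803] [np.float64(0.001735174488427003), np.float64(0.001735174488427003)]
in jig -0.05611405382444013 -0.2641912476961072
[ 0.52314007 -0.40559475  0.        ] [ 0.51697981 -0.41620036  0.        ]
tool shift [-0.49824553 -0.54242168 -0.00473209]
```

Call:
{"method": "servo_tool", "body": {"targets": [[[-0.038, -0.042, -0.003], [0, 0, 0.18]], [[-0.077, -0.083, -0.006], [0, 0, 0.36]], [[-0.115, -0.125, -0.009], [0, 0, 0.54]], [[-0.153, -0.167, -0.012], [0, 0, 0.72]], [[-0.192, -0.209, -0.012], [0, 0, 0.9]], [[-0.23, -0.25, -0.012], [0, 0, 1.08]], [[-0.268, -0.292, -0.012], [0, 0, 1.26]], [[-0.307, -0.334, -0.012], [0, 0, 1.44]], [[-0.345, -0.375, -0.012], [0, 0, 1.62]], [[-0.383, -0.417, -0.012], [0, 0, 1.8]], [[-0.421, -0.459, -0.012], [0, 0, 1.98]], [[-0.46, -0.501, -0.008], [0, 0, 2.16]]]}}

```text
time_s: 1.65
position: [0.47, -0.0823, 0.2034]
tcp_rot: [[0.856, 0.516, 0.001], [0.516, -0.856, -0.0], [0.001, 0.0, -1.0]]
force: [0.9, 0.8, -0.2]
opening: 0.996
```

```bash
python3 -c "
from h import *
st();s=telemetry.read_state();R=np.array(s['tcp_rot']);print('tool shift',R.T@(np.array([.4866,-.1345,.2])-s['position']))
from scipy.spatial.transform import Rotation as Q
y=np.array([.353,-.936,0]);G=np.c_[np.cross(y,[0,0,-1]),y,[0,0,-1]];print(Q.from_matrix(R.T@G).as_rotvec())"
```

```text
1.65 [ 0.47   -0.0823  0.2034] [ 0.9  0.8 -0.2] 0.9963384385239027 [-23.4  18.2 102.2   0.   59.6  35.5]
[[ 8.565e-01  5.162e-01  8.000e-04]
 [ 5.162e-01 -8.565e-01 -0.000e+00]
 [ 7.000e-04  4.000e-04 -1.000e+00]]
tool shift [-0.01274704  0.0532876   0.00341472]
[ 0.00037815 -0.00074636  0.18174636]
```

Call:
{"method": "servo_tool", "body": {"targets": [[[-0.013, 0.053, 0.003], [0, 0, 0.182]], [[-0.013, 0.053, 0.003], [0, 0, 0.182]], [[-0.013, 0.053, 0.003], [0, 0, 0.182]]]}}

```text
time_s: 2.02
position: [0.4851, -0.1318, 0.1997]
tcp_rot: [[0.933, 0.359, -0.002], [0.359, -0.933, 0.001], [-0.001, -0.002, -1.0]]
force: [-1.0, 0.4, -0.5]
opening: 0.999
```

```bash
python3 -c "
from h import *
st();im=snap('wrist','wrist1');P=proj('wrist1',[.4866,-.1345,.104]);print(P,proj('wrist1',[.4866,-.1345,.09]))
cv2.imwrite('pics/w1b.png',cv2.resize(im,None,fx=1.4,fy=1.4,interpolation=cv2.INTER_CUBIC))"
```

```text
2.025 [ 0.4851 -0.1318  0.1997] [-1.   0.4 -0.5] 0.9994318341327195 [-28.   20.6  99.    0.   60.6  41. ]
[[ 0.9334  0.3588 -0.0019]
 [ 0.3588 -0.9334  0.0014]
 [-0.0013 -0.002  -1.    ]]
[285.55637872 200.02318072] [285.39599402 195.79741995]
```

View pics/w1b.png

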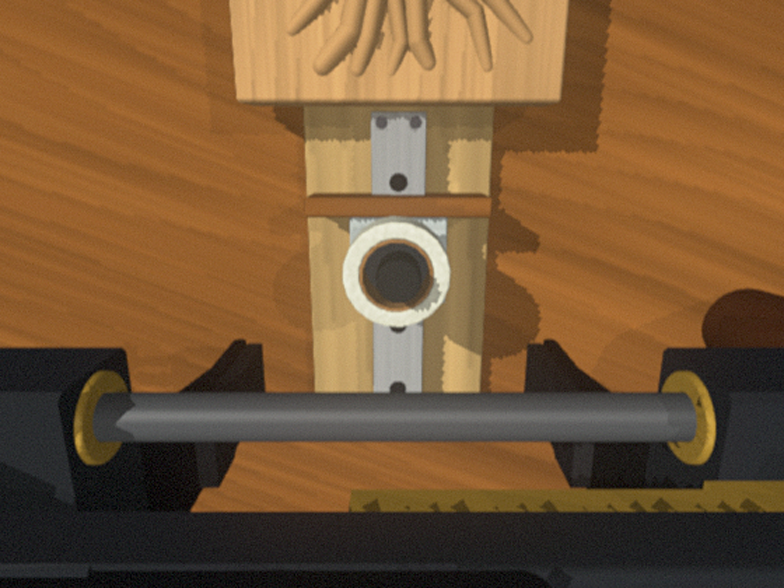

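```bash
python3 -c "
from h import *
im=cv2.imread('pics/wrist1.png');c=im[120:290,240:330];c=cv2.resize(c,None,fx=6,fy=6,interpolation=cv2.INTER_CUBIC)[:,:]
c=(255*(c/255.)**.5).astype(np.uint8); c=cv2.resize(c,None,fx=.585,fy=.585);c=c
r=im[150:240,235:335];r=cv2.resize(r,None,fx=4.5,fy=4.5,interpolation=cv2.INTER_CUBIC);r=(255*(r/255.)**.5).astype(np.uint8)
o=np.zeros((600,770,3),np.uint8);o[:c.shape[0],:c.shape[1]]=c[:600];o[:405,320:770]=r;cv2.imwrite('pics/c2.png',o)
print(c.shape)
for X in ([.5326,-.118,.032],[.44,-.1525,.032],[.393,-.1704,.032],[.4866,-.1345,.104]): print(proj('wrist1',X))"
```

```text
(597, 316, 3)
[286.14006765 130.15849933]
[284.84614937 230.61157665]
[284.60581756 276.57605985]
[285.55637872 200.02318072]
```

View pics/c2.png

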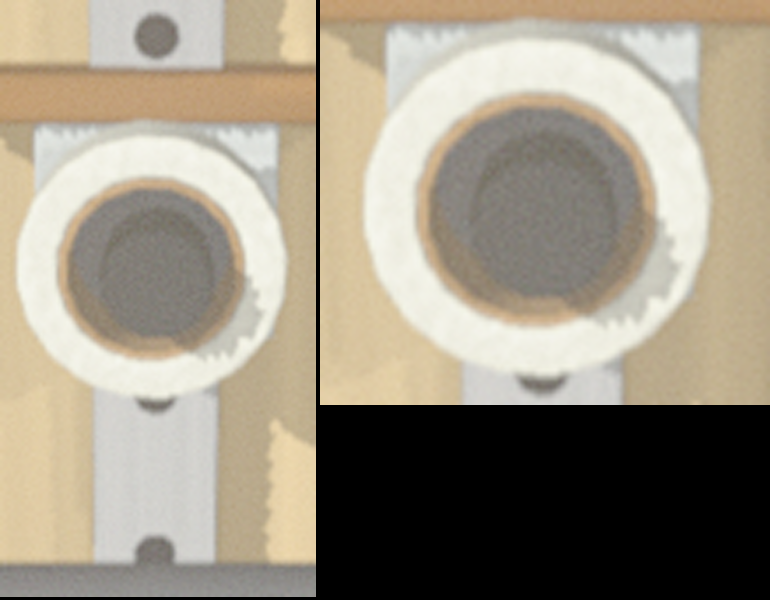

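```bash
cat >> h.py <<'E'
def to(X):
    st(); s=telemetry.read_state();print('shift',(np.array(s['tcp_rot']).T@(np.array(X)-s['position'])).round(4))
E
python3 -c "
from h import *
to([.4864,-.134,.067])"
```

```text
2.075 [ 0.4851 -0.1312  0.1999] [0.7 0.7 0.3] 0.9994569395083815 [-27.9  20.5  99.    0.   60.6  41. ]
[[ 0.933   0.3598 -0.0017]
 [ 0.3598 -0.933   0.0012]
 [-0.0011 -0.0018 -1.    ]]
shift [0.0003 0.0034 0.1329]
```

Call:
{"method": "servo_tool", "body": {"targets": [[[0.0, 0.003, 0.03], [0, 0, 0]], [[0.0, 0.003, 0.06], [0, 0, 0]], [[0.0, 0.003, 0.085], [0, 0, 0]], [[0.0, 0.003, 0.1], [0, 0, 0]], [[0.0, 0.003, 0.11], [0, 0, 0]], [[0.0, 0.003, 0.11], [0, 0, 0]], [[0.0, 0.003, 0.11], [0, 0, 0]]]}}

```text
time_s: 2.95
position: [0.4877, -0.1353, 0.0909]
tcp_rot: [[0.933, 0.359, 0.001], [0.359, -0.933, -0.001], [0.001, 0.001, -1.0]]
force: [0.0, 0.5, 0.6]
opening: 1.0
```

```bash
python3 -c "
from h import *
to([.4864,-.134,.067]);im=snap('wrist','wrist2');cv2.imwrite('pics/w2b.png',cv2.resize(im,None,fx=1.4,fy=1.4))
print(1.4*proj('wrist2',[.4866,-.1345,.104]),1.4*proj('wrist2',[.4866,-.1345,.09]))"
```

```text
2.95 [ 0.4877 -0.1353  0.0909] [0.  0.5 0.6] 0.9999244635963146 [-28.2  30.4 104.7  -0.   44.9  40.8]
[[ 9.334e-01  3.589e-01  1.300e-03]
 [ 3.589e-01 -9.334e-01 -7.000e-04]
 [ 9.000e-04  1.100e-03 -1.000e+00]]
shift [-0.0008 -0.0018  0.0239]
[390.87545141 357.65722093] [391.01229329 343.62047689]
```

View pics/w2b.png

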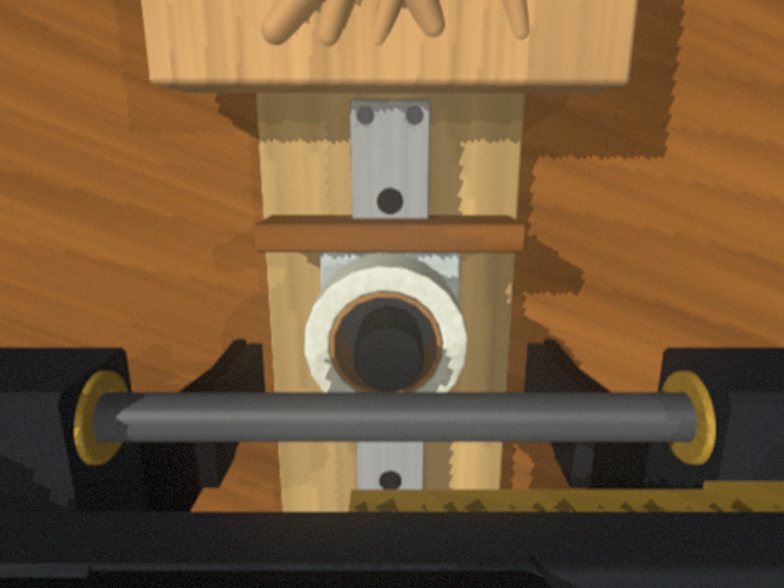

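Call:
{"method": "servo_tool", "body": {"targets": [[[-0.001, -0.003, 0.01], [0, 0, 0]], [[-0.001, -0.003, 0.018], [0, 0, 0]], [[-0.001, -0.003, 0.024], [0, 0, 0]], [[-0.001, -0.003, 0.024], [0, 0, 0]]]}}

```text
time_s: 3.5
position: [0.4847, -0.1326, 0.0655]
tcp_rot: [[0.934, 0.359, -0.001], [0.359, -0.934, 0.001], [-0.001, -0.001, -1.0]]
force: [-0.1, 0.2, -0.4]
opening: 0.998
```

Call:
{"method": "servo_tool", "body": {"targets": [[[0, 0, 0], [0, 0, 0]], [[0, 0, 0], [0, 0, 0]], [[0, 0, 0], [0, 0, 0]], [[0, 0, 0], [0, 0, 0]], [[0, 0, 0], [0, 0, 0]], [[0, 0, 0], [0, 0, 0]]], "gripper": 0.058}}

```text
time_s: 4.25
position: [0.4852, -0.1327, 0.0663]
tcp_rot: [[0.933, 0.359, 0.0], [0.359, -0.933, -0.0], [0.0, 0.0, -1.0]]
force: [0.1, 0.3, -0.0]
opening: 0.67
```

```bash
python3 -c "
from h import *
st();b=snap('side','side3');w=snap('wrist','wrist3')
c=cv2.resize(b[180:270,230:330],None,fx=4,fy=4,interpolation=cv2.INTER_CUBIC);d=cv2.resize(w[160:340,180:380],(400,360))
cv2.imwrite('pics/c3.png',np.hstack([c,d]))"
```

```text
4.25 [ 0.4852 -0.1327  0.0663] [ 0.1  0.3 -0. ] 0.6697858184952555 [-28.   32.7 106.    0.   41.3  40.9]
[[ 0.9335  0.3586  0.    ]
 [ 0.3586 -0.9335 -0.    ]
 [ 0.      0.     -1.    ]]
```

View pics/c3.png

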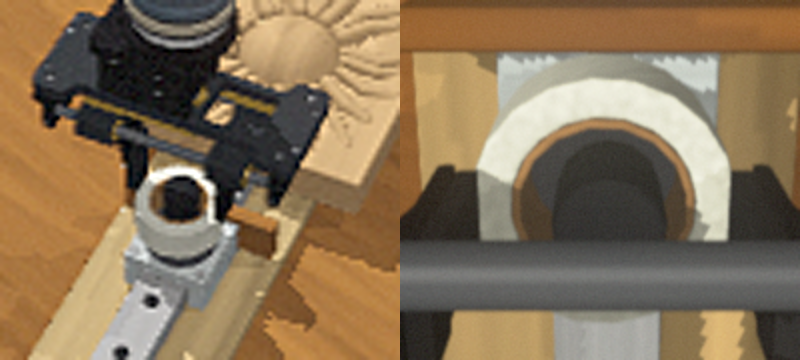

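The crop shows both pads against the sides of the roll, with the knob clear inside the bore. The 58 mm opening reading is odd for a 64 mm roll, so I'll command a tighter opening and see whether the reading changes.

Call:
{"method": "servo_tool", "body": {"targets": [[[0, 0, 0], [0, 0, 0]], [[0, 0, 0], [0, 0, 0]], [[0, 0, 0], [0, 0, 0]]], "gripper": 0.045}}

```text
time_s: 4.72
position: [0.4852, -0.1327, 0.0662]
tcp_rot: [[0.933, 0.359, 0.0], [0.359, -0.933, -0.0], [-0.0, 0.0, -1.0]]
force: [0.1, 0.2, -0.0]
opening: 0.53
```

Call:
{"method": "servo_tool", "body": {"targets": [[[0, 0, -0.005], [0, 0, 0]], [[0, 0, -0.01], [0, 0, 0]], [[0, 0, -0.015], [0, 0, 0]], [[0, 0, -0.015], [0, 0, 0]]]}}

```text
time_s: 5.22
position: [0.4856, -0.1329, 0.0819]
tcp_rot: [[0.933, 0.359, 0.001], [0.359, -0.933, -0.001], [0.001, 0.001, -1.0]]
force: [0.1, 0.8, 0.4]
opening: 0.519
```

The fingers followed the command down to 45 mm, so the roll is not stopping them. I need to see where they actually are.

```bash
python3 -c "
from h import *
st();b=snap('side','side4');w=snap('wrist','wrist4');a=snap('scene','scene4')
f=lambda i:cv2.resize(i,(400,300),interpolation=cv2.INTER_CUBIC)
c=np.vstack([np.hstack([f(b[175:265,220:340]),f(w[120:420,80:480])]),np.hstack([f(a[150:255,190:330]),f(w[200:320,200:360])])])
cv2.imwrite('pics/c4.png',c)"
```

```text
5.225 [ 0.4856 -0.1329  0.0819] [0.1 0.8 0.4] 0.5194646816693926 [-28.   31.1 105.4  -0.   43.4  40.9]
[[ 9.335e-01  3.587e-01  1.200e-03]
 [ 3.587e-01 -9.335e-01 -6.000e-04]
 [ 9.000e-04  1.000e-03 -1.000e+00]]
```

View pics/c4.png

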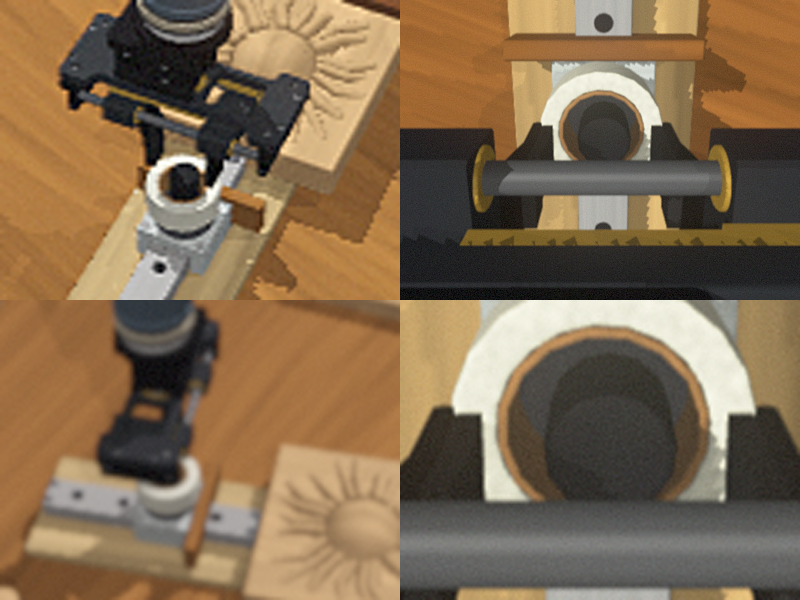

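```bash
python3 -c "
from h import *
s=telemetry.read_state();p=np.array(s['position']);R=np.array(s['tcp_rot'])
for o in ([0,0,0],[0,.022,0],[0,-.022,0],[0,0,-.019],[0,0.022,-.04]):
  X=p+R@o
  print(o,proj('wrist4',X),proj('side4',X),proj('scene4',X))
print((proj('wrist4',p)-[80,120])+[0,0], (proj('side4',p)-[220,175])*[3.33,3.33],(proj('scene4',p)-[190,150])*2.857)"
```

```text
[0, 0, 0] [281.08143104 244.8388053 ] [274.19092817 231.60374877] [248.09724583 211.5938652 ]
[0, 0.022, 0] [321.93755165 244.7972109 ] [281.23615584 234.13261513] [246.24288231 217.37778943]
[0, -0.022, 0] [240.21239218 244.88041285] [267.20619913 229.09659824] [249.91267834 205.93137024]
[0, 0, -0.019] [281.10440543 258.80541441] [274.20176654 227.33354931] [247.72567773 207.358996  ]
[0, 0.022, -0.04] [331.5943335  277.81320523] [281.40973122 225.05618749] [245.39733847 208.39101856]
[201.08143104 124.8388053 ] [180.45579081 188.4904834 ] [165.98383134 175.97367288]
```

The evidence points one way: the visible fingertips sit about 28 mm above the reported TCP, so they closed just over the roll without touching it. I'll check this against `bot` and the edge geometry.

```bash
python3 -c "
from h import *
print({k:getattr(bot,k) for k in dir(bot) if not k.startswith('_')})
s=telemetry.read_state();p=np.array(s['position']);R=np.array(s['tcp_rot'])
print(proj('wrist4',[.4866,-.1345,.09]))
# fingertip: inner front edge corner seen in wrist4 ~ (233.6,244),(330.8,244); solve tool-frame z for given half gap
T=np.eye(4);T[:3,:3]=R;T[:3,3]=p
for uv in ((233.6,244.5),(330.8,244.5)):
  o,v=ray('wrist4',uv);o=R.T@(o-p);v=R.T@v
  for z in (0,-.01,-.02,-.03,-.04): q=o+v*(z-o[2])/v[2];print(uv,q.round(4))
for z in (0,-.01,-.02,-.03,-.04): print(z,proj('side4',p+R@[0,.0225,z]),proj('scene4',p+R@[0,.03,z]))
"
```

```text
{'PlanningError': <class 'rig.PlanningError'>, 'tcp_to_grasp': 0.0187}
[285.39917545 249.56135207]
(233.6, 244.5) [ 0.0002 -0.0256  0.    ]
(233.6, 244.5) [ 0.004  -0.0242 -0.01  ]
(233.6, 244.5) [ 0.0079 -0.0229 -0.02  ]
(233.6, 244.5) [ 0.0117 -0.0215 -0.03  ]
(233.6, 244.5) [ 0.0155 -0.0202 -0.04  ]
(330.8, 244.5) [0.0002 0.0268 0.    ]
(330.8, 244.5) [ 0.004   0.0254 -0.01  ]
(330.8, 244.5) [ 0.0078  0.0239 -0.02  ]
(330.8, 244.5) [ 0.0116  0.0225 -0.03  ]
(330.8, 244.5) [ 0.0155  0.0211 -0.04  ]
0 [281.39698392 234.19034396] [245.55867041 219.51190702]
-0.01 [281.44054306 231.95707737] [245.34615408 217.30920395]
-0.02 [281.48456228 229.70022237] [245.131092   215.08011439]
-0.03 [281.52904892 227.41940326] [244.91343813 212.82416137]
-0.04 [281.57401045 225.11423631] [244.69314535 210.54085632]
```

Call:
{"method": "servo_tool", "body": {"targets": [[[0, 0, 0.008], [0, 0, 0]], [[0, 0, 0.014], [0, 0, 0]], [[0, 0, 0.016], [0, 0, 0]], [[0, 0, 0.017], [0, 0, 0]], [[0, 0, 0.017], [0, 0, 0]]]}}

```text
time_s: 6.0
position: [0.4852, -0.1327, 0.0642]
tcp_rot: [[0.933, 0.359, -0.0], [0.359, -0.933, 0.0], [-0.0, -0.0, -1.0]]
force: [0.2, -0.3, -0.4]
opening: 0.515
```

Call:
{"method": "servo_tool", "body": {"targets": [[[0, 0, 0.001], [0, 0, 0]], [[0, 0, 0.002], [0, 0, 0]], [[0, 0, 0.002], [0, 0, 0]]]}}

```text
time_s: 6.38
position: [0.4854, -0.1328, 0.0631]
tcp_rot: [[0.933, 0.359, 0.001], [0.359, -0.933, -0.0], [0.0, 0.001, -1.0]]
force: [-0.6, 1.0, 6.2]
opening: 0.516
```

Call:
{"method": "servo_tool", "body": {"targets": [[[0, 0, 0.001], [0, 0, 0]], [[0, 0, 0.002], [0, 0, 0]], [[0, 0, 0.002], [0, 0, 0]]]}}

```text
time_s: 6.75
position: [0.4859, -0.1327, 0.063]
tcp_rot: [[0.934, 0.358, 0.002], [0.358, -0.934, -0.001], [0.002, 0.001, -1.0]]
force: [-3.3, 3.2, 21.6]
opening: 0.516
```

Contact with the roll top (90 mm) came at a reported z of about 63.5 mm. The real fingertips are therefore about 26.5 mm above the reported TCP, and I'll correct for that from here. Next I back off, open and descend to a real tip height of 67 mm (reported 40.5 mm).

Call:
{"method": "servo_tool", "body": {"targets": [[[0, 0, -0.012], [0, 0, 0]], [[0, 0, -0.02], [0, 0, 0]], [[0, 0, -0.02], [0, 0, 0]], [[0, 0, -0.02], [0, 0, 0]], [[0, 0, -0.02], [0, 0, 0]], [[0, 0, -0.02], [0, 0, 0]], [[0, 0, -0.02], [0, 0, 0]], [[0, 0, -0.02], [0, 0, 0]]], "gripper": 0.087}}

```text
time_s: 7.75
position: [0.4852, -0.1327, 0.0802]
tcp_rot: [[0.933, 0.359, -0.0], [0.359, -0.933, 0.0], [-0.0, -0.0, -1.0]]
force: [-0.5, -0.8, -0.2]
opening: 1.0
```

Call:
{"method": "servo_tool", "body": {"targets": [[[0, 0, 0.01], [0, 0, 0]], [[0, 0, 0.02], [0, 0, 0]], [[0, 0, 0.03], [0, 0, 0]], [[0, 0, 0.036], [0, 0, 0]], [[0, 0, 0.039], [0, 0, 0]], [[0, 0, 0.039], [0, 0, 0]]]}}

```text
time_s: 8.5
position: [0.4851, -0.1327, 0.041]
tcp_rot: [[0.933, 0.359, -0.0], [0.359, -0.933, 0.0], [-0.0, -0.0, -1.0]]
force: [-0.2, 0.6, 0.5]
opening: 0.999
```

Call:
{"method": "servo_tool", "body": {"targets": [[[0, 0, 0], [0, 0, 0]], [[0, 0, 0], [0, 0, 0]], [[0, 0, 0], [0, 0, 0]], [[0, 0, 0], [0, 0, 0]], [[0, 0, 0], [0, 0, 0]], [[0, 0, 0], [0, 0, 0]]], "gripper": 0.05}}

```text
time_s: 9.25
position: [0.4853, -0.1328, 0.0414]
tcp_rot: [[0.933, 0.359, 0.0], [0.359, -0.933, -0.0], [0.0, 0.0, -1.0]]
force: [0.0, 0.2, 2.8]
opening: 0.735
```

Call:
{"method": "servo_tool", "body": {"targets": [[[0, 0, -0.008], [0, 0, 0]], [[0, 0, -0.02], [0, 0, 0]], [[0, 0, -0.04], [0, 0, 0]], [[0, 0, -0.06], [0, 0, 0]], [[0, 0, -0.08], [0, 0, 0]], [[0, 0, -0.08], [0, 0, 0]]]}}

```text
time_s: 10.0
position: [0.4864, -0.1333, 0.1231]
tcp_rot: [[0.933, 0.359, 0.004], [0.359, -0.933, -0.002], [0.003, 0.003, -1.0]]
force: [0.8, -0.3, -1.1]
opening: 0.738
```

Call:
{"method": "servo_tool", "body": {"targets": [[[0.005, -0.015, 0], [0, 0, 0]], [[0.017, -0.05, 0], [0, 0, 0]], [[0.034, -0.1, 0], [0, 0, 0]], [[0.051, -0.15, 0], [0, 0, 0]], [[0.068, -0.2, 0], [0, 0, 0]], [[0.086, -0.25, 0], [0, 0, 0]], [[0.103, -0.3, 0], [0, 0, 0]], [[0.12, -0.35, 0], [0, 0, 0]], [[0.137, -0.4, 0], [0, 0, 0]], [[0.15, -0.44, 0], [0, 0, 0]], [[0.1545, -0.4515, 0], [0, 0, 0]], [[0.1545, -0.4515, 0], [0, 0, 0]]]}}

```text
time_s: 11.5
position: [0.4661, 0.3443, 0.1203]
tcp_rot: [[0.933, 0.36, -0.002], [0.36, -0.933, -0.001], [-0.002, 0.001, -1.0]]
force: [0.4, 0.3, -0.2]
opening: 0.739
```

```bash
python3 -c "
from h import *
to([.467,.3445,-.0125]);a=snap('scene','scene5');b=snap('side','side5');w=snap('wrist','wrist5')
f=lambda i:cv2.resize(i,(400,300),interpolation=cv2.INTER_CUBIC)
cv2.imwrite('pics/c5.png',np.vstack([np.hstack([f(a[60:165,255:395]),f(b[100:205,90:230])]),np.hstack([f(w),f(b[190:295,210:350])])]))"
```

```text
11.5 [0.4661 0.3443 0.1203] [ 0.4  0.3 -0.2] 0.7393256886791578 [25.4 32.3 92.7 -0.  55.1 94.3]
[[ 9.328e-01  3.604e-01 -2.000e-03]
 [ 3.604e-01 -9.328e-01 -1.400e-03]
 [-2.400e-03  6.000e-04 -1.000e+00]]
shift [1.200e-03 1.000e-04 1.328e-01]
```

View pics/c5.png

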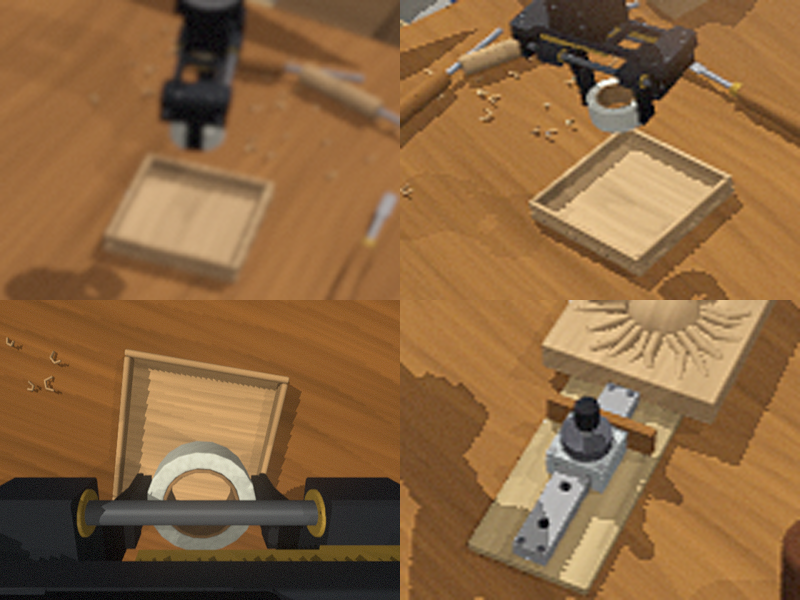

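Call:
{"method": "servo_tool", "body": {"targets": [[[0.001, 0, 0.04], [0, 0, 0]], [[0.001, 0, 0.08], [0, 0, 0]], [[0.001, 0, 0.105], [0, 0, 0]], [[0.001, 0, 0.118], [0, 0, 0]], [[0.001, 0, 0.126], [0, 0, 0]], [[0.001, 0, 0.131], [0, 0, 0]], [[0.001, 0, 0.132], [0, 0, 0]], [[0.001, 0, 0.132], [0, 0, 0]]]}}

```text
time_s: 12.65
position: [0.4688, 0.3448, -0.0102]
tcp_rot: [[0.933, 0.359, 0.001], [0.359, -0.933, 0.0], [0.001, -0.0, -1.0]]
force: [0.7, 0.3, -0.2]
opening: 0.735
```

Call:
{"method": "servo_tool", "body": {"targets": [[[0, 0, 0.001], [0, 0, 0]], [[0, 0, 0.002], [0, 0, 0]], [[0, 0, 0.002], [0, 0, 0]]]}}

```text
time_s: 13.02
position: [0.4683, 0.3445, -0.0128]
tcp_rot: [[0.933, 0.359, -0.0], [0.359, -0.933, -0.0], [-0.0, 0.0, -1.0]]
force: [-0.1, 0.1, -0.7]
opening: 0.735
```

Call:
{"method": "servo_tool", "body": {"targets": [[[0, 0, 0.001], [0, 0, 0]], [[0, 0, 0.001], [0, 0, 0]], [[0, 0, 0.001], [0, 0, 0]]]}}

```text
time_s: 13.4
position: [0.4685, 0.3446, -0.0135]
tcp_rot: [[0.933, 0.359, 0.0], [0.359, -0.933, 0.0], [0.0, -0.0, -1.0]]
force: [-0.3, -0.8, 3.0]
opening: 0.737
```

Call:
{"method": "servo_tool", "body": {"targets": [[[0, 0, 0], [0, 0, 0]], [[0, 0, 0], [0, 0, 0]], [[0, 0, 0], [0, 0, 0]], [[0, 0, 0], [0, 0, 0]], [[0, 0, 0], [0, 0, 0]]], "gripper": 0.087}}

```text
time_s: 14.02
position: [0.4684, 0.3445, -0.0138]
tcp_rot: [[0.934, 0.359, -0.0], [0.359, -0.934, -0.0], [-0.0, 0.0, -1.0]]
force: [0.2, -0.2, 0.7]
opening: 0.994
```

Call:
{"method": "servo_tool", "body": {"targets": [[[0, 0, -0.01], [0, 0, 0]], [[0, 0, -0.03], [0, 0, 0]], [[0, 0, -0.07], [0, 0, 0]], [[0, 0, -0.11], [0, 0, 0]], [[0, 0, -0.15], [0, 0, 0]], [[0, 0, -0.15], [0, 0, 0]]]}}

```text
time_s: 14.78
position: [0.471, 0.3458, 0.1405]
tcp_rot: [[0.933, 0.359, 0.008], [0.359, -0.933, 0.004], [0.009, -0.001, -1.0]]
force: [-0.6, -0.2, -0.8]
opening: 0.998
```

```bash
python3 -c "
from h import *
to([.4863,-.1342,.134]);a=snap('scene','scene6');b=snap('side','side6')
f=lambda i:cv2.resize(i,(400,300),interpolation=cv2.INTER_CUBIC)
cv2.imwrite('pics/c6.png',np.vstack([np.hstack([f(a[80:170,260:380]),f(b[120:210,110:230])]),np.hstack([f(a[180:240,200:280]),f(b[210:270,230:310])])]))"
```

```text
14.775 [0.471  0.3458 0.1405] [-0.6 -0.2 -0.8] 0.9984440206419979 [25.3 30.8 91.6  0.  57.1 94.3]
[[ 9.334e-01  3.588e-01  8.100e-03]
 [ 3.588e-01 -9.334e-01  3.800e-03]
 [ 8.900e-03 -7.000e-04 -1.000e+00]]
shift [-0.158   0.4536  0.0048]
```

View pics/c6.png

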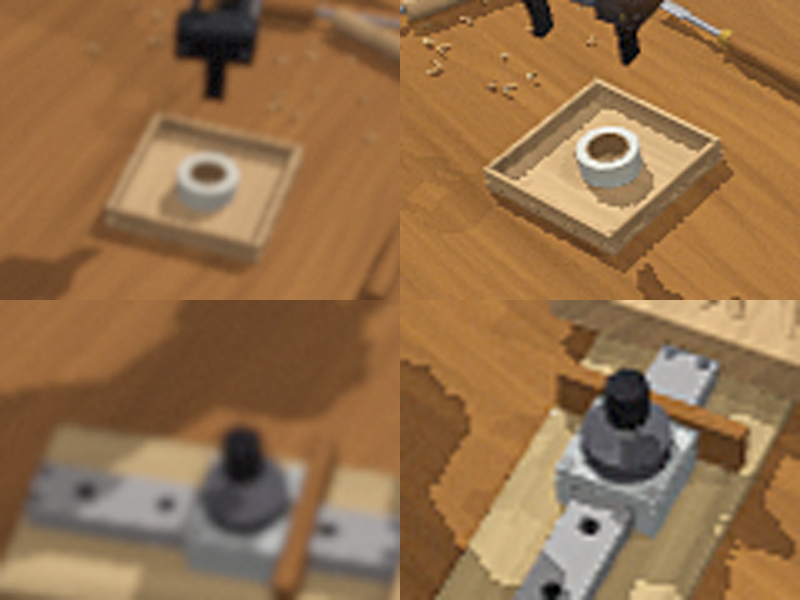

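The roll lies flat in the middle of the tray. The knob is unchanged, with its top at scene (248,207) and side (275,226). I'm moving back over it.

Call:
{"method": "servo_tool", "body": {"targets": [[[-0.005, 0.015, 0], [0, 0, 0]], [[-0.017, 0.05, 0], [0, 0, 0]], [[-0.034, 0.1, 0], [0, 0, 0]], [[-0.051, 0.15, 0], [0, 0, 0]], [[-0.068, 0.2, 0], [0, 0, 0]], [[-0.086, 0.25, 0], [0, 0, 0]], [[-0.103, 0.3, 0], [0, 0, 0]], [[-0.12, 0.35, 0], [0, 0, 0]], [[-0.137, 0.4, 0], [0, 0, 0]], [[-0.15, 0.44, 0], [0, 0, 0]], [[-0.155, 0.453, 0], [0, 0, 0]], [[-0.155, 0.453, 0], [0, 0, 0]]]}}

```text
time_s: 16.38
position: [0.485, -0.1342, 0.1353]
tcp_rot: [[0.934, 0.357, -0.002], [0.357, -0.934, 0.001], [-0.002, -0.002, -1.0]]
force: [0.7, -0.0, -0.0]
opening: 1.0
```

Call:
{"method": "servo_tool", "body": {"targets": [[[0, 0, 0.02], [0, 0, 0]], [[0, 0, 0.04], [0, 0, 0]], [[0, 0, 0.04], [0, 0, 0]], [[0, 0, 0.04], [0, 0, 0]], [[0, 0, 0.04], [0, 0, 0]]], "gripper": 0.06}}

```text
time_s: 17.0
position: [0.4867, -0.1337, 0.097]
tcp_rot: [[0.933, 0.359, 0.001], [0.359, -0.933, -0.001], [0.001, 0.001, -1.0]]
force: [-0.6, -0.2, -0.1]
opening: 0.696
```

```bash
python3 -c "
from h import *
to([.4863,-.1342,.0445]);w=snap('wrist','wrist7')
for z in (.104,.062): print(proj('wrist7',[.4866,-.1345,z]))
cv2.imwrite('pics/c7.png',cv2.resize((255*(w[140:290,180:380]/255.)**.6).astype(np.uint8),None,fx=4,fy=4,interpolation=cv2.INTER_CUBIC))"
```

```text
17.0 [ 0.4867 -0.1337  0.097 ] [-0.6 -0.2 -0.1] 0.6955837750271303 [-28.1  29.7 104.6   0.   45.6  40.9]
[[ 9.332e-01  3.593e-01  1.200e-03]
 [ 3.593e-01 -9.332e-01 -6.000e-04]
 [ 9.000e-04  1.000e-03 -1.000e+00]]
shift [-0.0006  0.0003  0.0525]
[282.94072404 250.14853013]
[282.56091236 225.15703719]
```

View pics/c7.png

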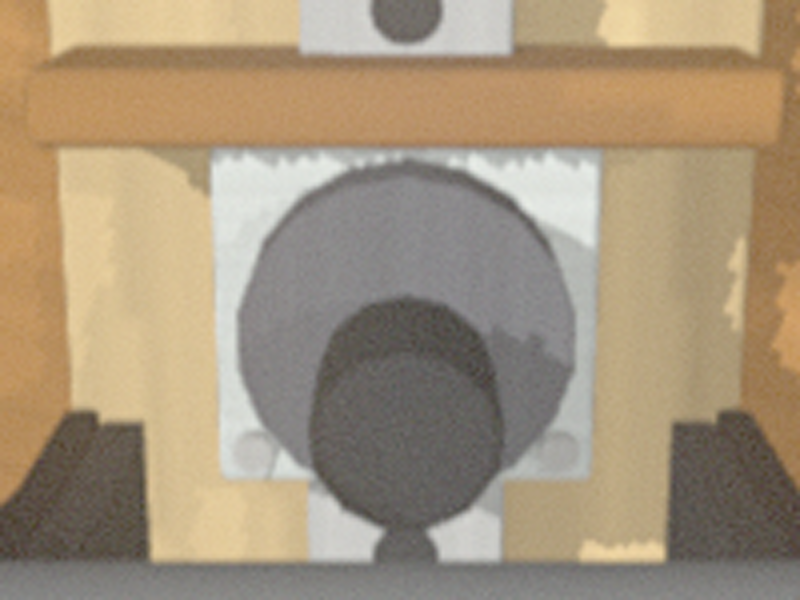

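The knob top is at crop (407,440) and the finger edges are at 147 and 668, so the knob is centred between them. I'm descending to a real tip height of about 71 mm and closing.

Call:
{"method": "servo_tool", "body": {"targets": [[[0, 0, 0.015], [0, 0, 0]], [[0, 0, 0.03], [0, 0, 0]], [[0, 0, 0.043], [0, 0, 0]], [[0, 0, 0.05], [0, 0, 0]], [[0, 0, 0.052], [0, 0, 0]], [[0, 0, 0.052], [0, 0, 0]]]}}

```text
time_s: 17.8
position: [0.4863, -0.134, 0.0442]
tcp_rot: [[0.933, 0.359, 0.0], [0.359, -0.933, -0.0], [0.0, 0.0, -1.0]]
force: [-0.0, -0.6, 1.1]
opening: 0.688
```

Call:
{"method": "servo_tool", "body": {"targets": [[[0, 0, 0], [0, 0, 0]], [[0, 0, 0], [0, 0, 0]], [[0, 0, 0], [0, 0, 0]], [[0, 0, 0], [0, 0, 0]], [[0, 0, 0], [0, 0, 0]], [[0, 0, 0], [0, 0, 0]], [[0, 0, 0], [0, 0, 0]]], "gripper": 0.01}}

```text
time_s: 18.68
position: [0.4861, -0.1337, 0.0443]
tcp_rot: [[0.934, 0.359, -0.0], [0.359, -0.934, 0.0], [-0.0, -0.0, -1.0]]
force: [0.5, 0.7, 2.7]
opening: 0.286
```

Call:
{"method": "servo_tool", "body": {"targets": [[[0, 0, -0.004], [0, 0, 0]], [[0, 0, -0.008], [0, 0, 0]], [[0, 0, -0.012], [0, 0, 0]], [[0, 0, -0.016], [0, 0, 0]], [[0, 0, -0.019], [0, 0, 0]], [[0, 0, -0.02], [0, 0, 0]], [[0, 0, -0.02], [0, 0, 0]], [[0, 0, -0.02], [0, 0, 0]]]}}

```text
time_s: 19.68
position: [0.486, -0.1338, 0.0641]
tcp_rot: [[0.934, 0.359, -0.0], [0.359, -0.934, 0.0], [-0.0, -0.0, -1.0]]
force: [1.6, 1.7, -7.7]
opening: 0.294
```

Call:
{"method": "servo_tool", "body": {"targets": [[[0.005, 0, 0], [0, 0, 0]], [[0.013, 0, 0], [0, 0, 0]], [[0.023, 0, 0], [0, 0, 0]], [[0.033, 0, 0], [0, 0, 0]], [[0.042, 0, 0], [0, 0, 0]], [[0.048, 0, 0], [0, 0, 0]], [[0.05, 0, 0], [0, 0, 0]], [[0.05, 0, 0], [0, 0, 0]], [[0.05, 0, 0], [0, 0, 0]]]}}

```text
time_s: 20.8
position: [0.5333, -0.1157, 0.0644]
tcp_rot: [[0.934, 0.358, 0.001], [0.358, -0.934, 0.001], [0.001, -0.0, -1.0]]
force: [-0.5, 2.1, -6.1]
opening: 0.289
```

```bash
python3 -c "
from h import *
st(); print(np.array([.9335,.3586])@(np.array(telemetry.read_state()['position'])[:2]-[.486,-.1338]))"
```

```text
20.8 [ 0.5333 -0.1157  0.0644] [-0.5  2.1 -6.1] 0.28881091073728454 [-24.   35.1 100.    0.1  44.8  45. ]
[[ 9.337e-01  3.581e-01  1.100e-03]
 [ 3.581e-01 -9.337e-01  5.000e-04]
 [ 1.200e-03 -1.000e-04 -1.000e+00]]
0.050641545573891694
```

Call:
{"method": "servo_tool", "body": {"targets": [[[0, 0, 0.004], [0, 0, 0]], [[0, 0, 0.007], [0, 0, 0]], [[0, 0, 0.009], [0, 0, 0]], [[0, 0, 0.01], [0, 0, 0]], [[0, 0, 0.01], [0, 0, 0]]]}}

```text
time_s: 21.42
position: [0.5329, -0.1159, 0.0542]
tcp_rot: [[0.934, 0.359, -0.0], [0.359, -0.934, 0.0], [0.0, -0.0, -1.0]]
force: [1.7, 3.7, -6.5]
opening: 0.286
```

Call:
{"method": "servo_tool", "body": {"targets": [[[0, 0, 0.003], [0, 0, 0]], [[0, 0, 0.006], [0, 0, 0]], [[0, 0, 0.008], [0, 0, 0]], [[0, 0, 0.009], [0, 0, 0]], [[0, 0, 0.009], [0, 0, 0]]]}}

```text
time_s: 22.05
position: [0.5328, -0.116, 0.0452]
tcp_rot: [[0.934, 0.359, -0.0], [0.359, -0.934, 0.0], [-0.0, -0.0, -1.0]]
force: [-0.5, 3.8, -4.6]
opening: 0.287
```

Call:
{"method": "servo_tool", "body": {"targets": [[[0, 0, 0.001], [0, 0, 0]], [[0, 0, 0.0015], [0, 0, 0]], [[0, 0, 0.0015], [0, 0, 0]], [[0, 0, 0.0015], [0, 0, 0]]]}}

```text
time_s: 22.55
position: [0.5328, -0.116, 0.0443]
tcp_rot: [[0.933, 0.359, 0.0], [0.359, -0.933, -0.0], [0.0, 0.0, -1.0]]
force: [-1.5, 4.6, 5.1]
opening: 0.29
```

```bash
python3 -c "
from h import *
st();a=snap('scene','scene8');b=snap('side','side8')
f=lambda i:cv2.resize(i,(400,300),interpolation=cv2.INTER_CUBIC)
cv2.imwrite('pics/c8.png',np.vstack([np.hstack([f(a[60:360,60:460]),f(b[60:360,100:500])]),np.hstack([f(a[175:250,200:300]),f(b[195:270,230:330])])]))"
```

```text
22.55 [ 0.5328 -0.116   0.0443] [-1.5  4.6  5.1] 0.2896140167454584 [-24.   37.1 100.6   0.   42.3  45. ]
[[ 9.335e-01  3.586e-01  2.000e-04]
 [ 3.586e-01 -9.335e-01 -1.000e-04]
 [ 2.000e-04  2.000e-04 -1.000e+00]]
```

View pics/c8.png

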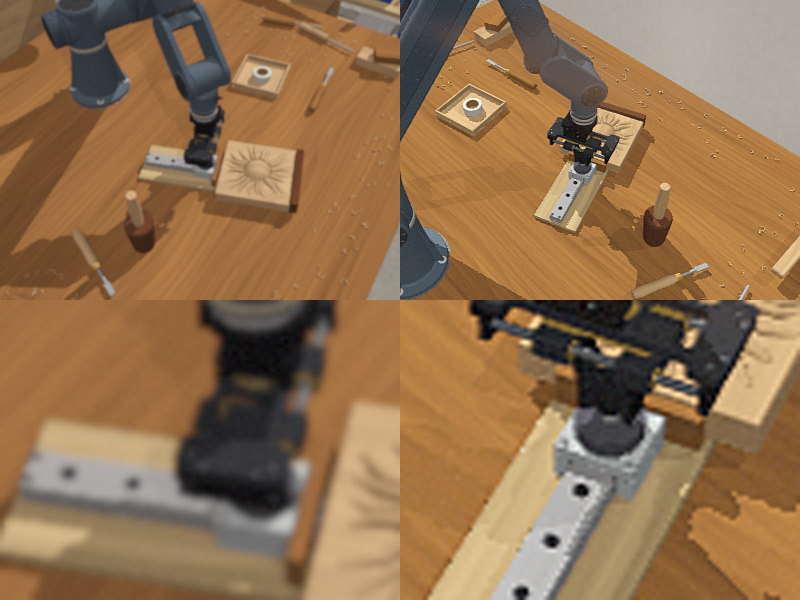

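The stop is one hole further on, with three holes now clear behind it. The roll is in the tray, and the mallet and gouges are untouched. Handing in.

```bash
python3 -c "
from h import *
order.hand_in(); st()"
```

```text
the job is handed in; nothing more can be done
the job is handed in; nothing more can be done
```

The job is done and handed in at about 22.6 s of the 51 s allowed. The roll lies flat in the middle of the tray, the stop is one hole nearer the panel with its pin down, and the gripper still holds the knob.

**Last checks**
- **Stop travel:** the tool moved 50.6 mm along the rail. The final pictures show three holes behind the stop.
- **Pin home:** while I lowered the knob, the spring pull went on well below the 14 mm level where the pin would have rested on the rail. The knob ended at the same height as when first gripped (reported z 0.0443), and about 5 N of contact pushed back.
- **Bystanders:** the mallet and gouges look unmoved in the pictures. I did not measure them again.

**What disagreed**
- **Fingertip height:** the real fingertips sit about 26.5 mm above the reported TCP. Because of this my first try at the roll closed just above it without touching. I then found the true height by pressing lightly on the roll's top, which peaked at about 22 N, and used that offset from then on.
- **Side load:** about 4.6 N of sideways force remains on the knob. I left it as it was.
- **After hand-in:** the interface gave no state reading, so my checks end at that moment.

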